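# Pack the inspection torches in their case

### The arm

A 6-joint arm with a two-finger parallel gripper is mounted at the origin on the work surface. World frame = base frame: x ahead of the robot, y to its left, z up, the work surface at z = 0. Lengths are in m, angles in degrees, forces in N, time in s.
With the tool pointing down it reaches from about 0.375 to 0.925 m from the base axis. Payload 5.7 kg.
Tool frame: the origin (TCP) lies midway between the tips of the shut fingers; the grasp point (between the pads) lies 19 mm behind it (bot.grip_point_offset is the distance from the TCP to the grasp point, in m); z points along the fingers, y is the line along which they close (so a half turn about z gives the same grasp; the last joint's range is limited). The gripper opens to 88 mm and grips with 3 to 60 N. Pads are 20 mm wide; open, the fingers measure 115 mm over their backs; the gripper's body (75 mm by 178 mm) begins 61 mm behind the grasp point.
Start: joints at [67.546, 20.558, 86.54, -0, 72.909, -6.595], TCP at [0.164, 0.577, 0.223] pointing down, gripper open.
Joint ranges: [-170.27, 170.27], [-57.76, 135], [12.27, 136.19], [-55.21, 235.2], [11.17, 155.16], [-170.74, 170.74]. Speed limits (degrees/s): [136.94, 136.94, 180, 180, 180, 180].

### API

Orientations are given as [roll, pitch, yaw] about the fixed x, y, z axes, in that order (R = Rz(yaw) Ry(pitch) Rx(roll)).
In Python, from plant import bot gives the robot as it stands. The module is installed in compiled form; this text tells all that it offers.
- The arm moves only by the tool arm_command, never from a script. Its argument "motion" is a list of rows, each an object of numbers: "dx", "dy", "dz": the shift along the tool's x, y, z in mm; "twist": the turn about the tool's z in degrees; "fingers": the finger opening in mm, from 0 to 87.8. A call has 1 to 20 rows; each row shifts and turns the commanded pose from where the row before left it, along the tool's axes as they then stand; what a row does not reach is not made up. A row lasts 1/8 s, in which the tool goes at most 62.5 mm and 10.7 degrees, less where a joint would pass 70% of its speed; a pose out of reach is approached as far as the arm can. A call with a gripper value outside its range is refused whole. The fingers move at their own pace and stop on an object; "grip_force" is the grip in N (left out, the last holds). Time passes only in rows, so rows that do not move let the fingers close. It gives the time, the measured TCP pose, the force, the opening and the grip force at its end, in the units of the state.
- bot.read_state(): the state, without advancing time (a new reading comes with each control period).
- bot.read_camera(name): name is "scene" or "top"; returns (picture, depth): 384x512x3 uint8, red, green, blue; 384x512 float32, m along the optical axis (not along the pixel's ray), 0 where there is no reading.
- bot.camera_params(name): a dict with "K" (3x3 intrinsics, pixels), "k1" (the pictures are not rectified: a ray, as slopes to the right and down, at radius r is drawn at 1 + k1 r^2 times it, then the intrinsics apply), "rvec" (rotation vector, rad) and "tvec" (3), from world to camera coordinates, as OpenCV has them. Camera axes: x right, y down, z forward; pixel columns grow to the right and rows downward; lengths in m; the calibration is good to about 2 mm. A picture is of the moment at which its call begins. camera_params takes no time and is no camera call.
- bot.sign_off(): hands the job in; it is judged then, once.
The state is a dict: "clock": time; "joint_positions": joint angles; "joint_vel": joint speeds; "tau": joint torques, N m; "ee_pos": TCP position; "orientation": TCP orientation; "contact_force": force on the tool from outside, world axes, zero at the start; "ft_torque": the same for the moment, N m; "width": opening from 0.0 (shut) to 1.0 (fully open); "gripper_force": force on a finger pad.
Only numpy, scipy, OpenCV 4.12 (cv2) and the standard library are available. Lean on these libraries where they do the work, as an engineer would, in place of code of your own. Each camera call takes 0.05 s, during which the arm holds its last target. There are 200 camera calls.

### The job

Take the two inspection torches from the sloping stand and lay them flat in the open wooden case, both lenses pointing to the end with the white strip: the black ultraviolet torch in the rear groove beside the hinge, the silver white-light torch in the front groove. Set them down rather than drop them, then lower the lid, without slamming it, until it is fully shut. Leave the loupe, jar lid, figurine and clamped saucer where they stand.

Things in the scene. Friction and masses are not known exactly. Their poses are not given: they have to be found in the camera images.
- uv_torch: Black cylindrical ultraviolet torch, 130 mm long, 24 mm diameter all along, about 110 g. Origin at the middle of its length on its axis; its x axis runs along the torch and points to the lens end, marked by a violet collar 26 mm long. At the start it lies on the sloping stand with its lens end UP.
- white_torch: Silver cylindrical white-light torch, 130 mm long, 24 mm diameter all along, about 110 g. Origin at the middle of its length on its axis; its x axis runs along the torch and points to the lens end, marked by a yellow collar 26 mm long. At the start it lies on the sloping stand with its lens end DOWN.
- uv_torch_lens (a point): Centre of the black torch's lens face, 65 mm from its middle.
- white_torch_lens (a point): Centre of the silver torch's lens face, 65 mm from its middle.
- stand: Fixed brown wooden stand, foot 140 x 160 mm; its board, 156 mm long, slopes up at 30 degrees from the horizontal towards the stand's +x, upper edge about 90 mm high. Origin: centre of the underside. Two lanes run up the slope at y = +40 and -40 mm; which torch is in which varies. A torch lies directly on the board, lower end on a brass ledge, 18 mm high.
- stand_board (a point): Centre of the board's upper face, 50 mm above the table. Brass guide blocks 9 mm high flank each torch near its two ends only, so the middle 70 mm of each torch is clear for fingers down to the board.
- case: Fixed light wooden case, 170 mm (x) by 190 mm (y) by 48 mm high, walls and floor 6 mm thick, dark red lining. Origin at the centre of the underside; z up, +x is the hinge side (the rear), +y is the end whose inside floor carries a white strip. Two grooves run along y at x = -32 mm (front) and x = +28 mm (rear).
- front_groove (a point): Where the middle of a torch lies when it rests on the floor in the front groove: 12 mm above the inner floor, 18 mm above the table. Axes as the case's. A groove is two pairs of pale wooden blocks 10 mm high, 30 mm apart across it; the pairs (16 mm long) are centred 46 mm either side of the case's middle, with clear floor for fingers between them.
- rear_groove (a point): The same for the rear groove, next to the hinge, 60 mm behind the front one.
- lid (a joint): Angle of the case lid, rad: 0 shut, growing as it opens, at most 1.9. It starts at 1.7 to 1.88 (leaning a little back from upright, its free edge about 0.22 m above the table). Its stiff hinge stays where left; moving it takes about 0.2 N m (1 to 3 N near the free edge); it weighs 150 g.
- lid_hinge (a point): On the hinge line, middle of its width, 48.5 mm above the table on the case's rear edge; turns with the lid. The lid is a board 170 mm from hinge to free edge, 190 mm wide, 8 mm thick; in the lid's own frame (z the outward, upper face when shut) the board spans x = -170 to 0 mm and z = 0 to 8 mm.
- lid_handle (a point): Grip point of the small brass knob (about 30 mm across) on the lid's outer face, 35 mm off the face, 30 mm from the free edge, middle of the width.
- loupe: Bystander: chrome loupe, upright cylinder 38 mm diameter, 28 mm high; origin under its centre.
- jar_lid: Bystander: blue and white ginger jar lid, 85 mm diameter, 55 mm high; origin under its centre.
- figurine: Bystander: white bisque shepherdess, base 60 mm diameter, 146 mm high; origin under its centre.
- clamp: Bystander: brass bench clamp on a 70 x 90 mm foot, 126 mm high, holding a level celadon saucer of 130 mm diameter at 65 mm height on its +y side, centred 60 mm from the origin, which lies under the foot's centre.
Things that resemble listed ones, but are neither listed nor needed, are in the scene too. What is meant by the white_torch is not orange, and is the larger of those in its own colour.

How it is judged:
By the outcome, as a careful person would: the job done as asked, in the order asked, and still so for the second after the job is handed in, with the robot touching nothing.
It also fails if it takes over 72 s, if anything falls off the work surface, if the arm or the gripper's body presses on something with over 40 N, if the wrist force passes 120 N, or if a joint passes its speed limit or range.

## Working session

There is one attempt and no reset: what is moved stays moved. The work goes in short steps, Python scripts to look and compute and a tool call to move; the robot and the scene stay as the last step left them, time stands still between calls to the robot, and variables do not carry over. Pictures are saved under pics/ and viewed, at most 10 in all, crops included, and the job is handed in when it is done.

Besides the shell and the picture viewer there is one more tool, called after "Call:" by a JSON object that holds its "fn" and its "kwargs". arm_command: Moves the arm, as the interface text tells. Its arguments: {"type":"object","properties":{"motion":{"type":"array","items":{"type":"object","properties":{"dx":{"type":"number"},"dy":{"type":"number"},"dz":{"type":"number"},"twist":{"type":"number"},"fingers":{"type":"number"}}}},"grip_force":{"type":"number"}},"required":["motion"]}

```bash
mkdir -p pics; cat > h.py <<'E'
import numpy as np, cv2
from plant import bot
def cam(n):
    p=bot.camera_params(n); K=np.array(p["K"],float); R=cv2.Rodrigues(np.array(p["rvec"],float))[0]; t=np.array(p["tvec"],float).ravel()
    return K,float(p["k1"]),R,t
def ray(n,u,v):
    K,k1,R,t=cam(n)
    s=cv2.undistortPoints(np.array([[[u,v]]],float),K,np.array([k1,0,0,0.]))[0,0]
    return np.array([s[0],s[1],1.]),R,t
def at_z(n,u,v,z):
    d,R,t=ray(n,u,v); c=-R.T@t; w=R.T@d; return c+w*(z-c[2])/w[2]
def at_depth(n,u,v,D):
    d,R,t=ray(n,u,v); 
    z=D[int(round(v)),int(round(u))]; return R.T@(d*z-t)
def proj(n,P):
    K,k1,R,t=cam(n)
    return cv2.projectPoints(np.array(P,float).reshape(-1,1,3),cv2.Rodrigues(R)[0],t,K,np.array([k1,0,0,0.]))[0].reshape(-1,2)
def snap(n,name):
    im,D=bot.read_camera(n); cv2.imwrite(f"pics/{name}.png",im[:,:,::-1]); np.save(f"pics/{name}.npy",D); return im,D
E
python3 - <<'E'
from h import *
a,_=snap("scene","s0"); b,_=snap("top","t0")
for n in("scene","top"):
    K,k1,R,t=cam(n); print(n,K[0,0],k1,-R.T@t)
cv2.imwrite("pics/s0b.png",cv2.resize(a[:,:,::-1],(800,600))); cv2.imwrite("pics/t0b.png",cv2.resize(b[:,:,::-1],(800,600)))
print(bot.read_state())
E
```

```text
scene 450.48061717994216 0.04726606111229015 [0.94897465 0.43565946 0.80751057]
top 363.9733083776523 0.026284008720241524 [3.81991499e-01 5.99137275e-04 8.57272921e-01]
{'clock': 0.1, 'joint_positions': array([ 6.75465755e+01,  2.05949141e+01,  8.65905412e+01, -3.67329665e-04,
        7.29094591e+01, -6.59417439e+00]), 'joint_vel': array([ 0.02524552, -0.1070579 , -0.09068537,  0.01800386, -0.0145422 ,
       -0.12100129]), 'tau': array([ 6.16981961e-04, -5.16365576e+01, -2.71406722e+01,  6.78130263e-02,
        2.74990842e-02, -4.39114729e-05]), 'ee_pos': array([0.16373478, 0.57659372, 0.22189708]), 'orientation': array([-1.79905673e+02, -1.05509982e-02,  1.64140849e+02]), 'contact_force': array([ 0.038583  ,  0.00885512, -0.11659723]), 'ft_torque': array([-0.02192962,  0.01587127, -0.029166  ]), 'gripper_force': 0.0, 'width': 1.0004169255972688}
```

View pics/s0b.png

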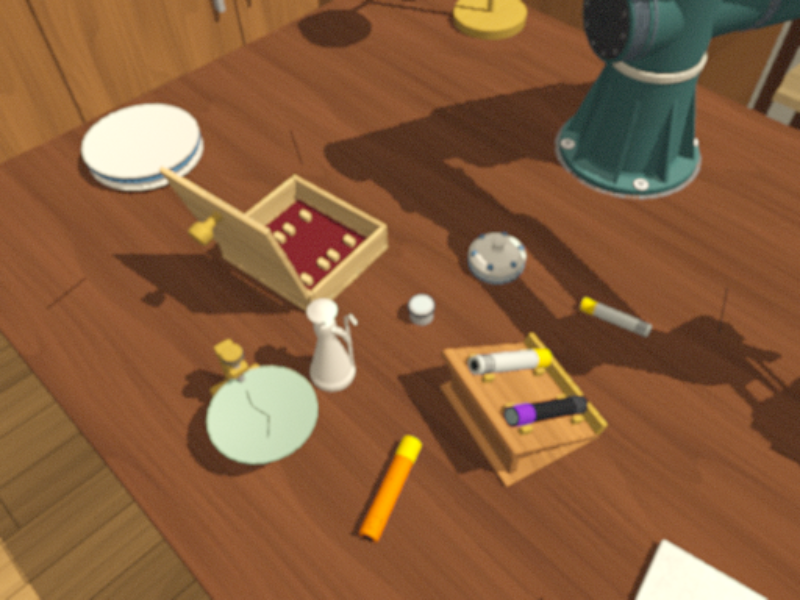

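View pics/t0b.png

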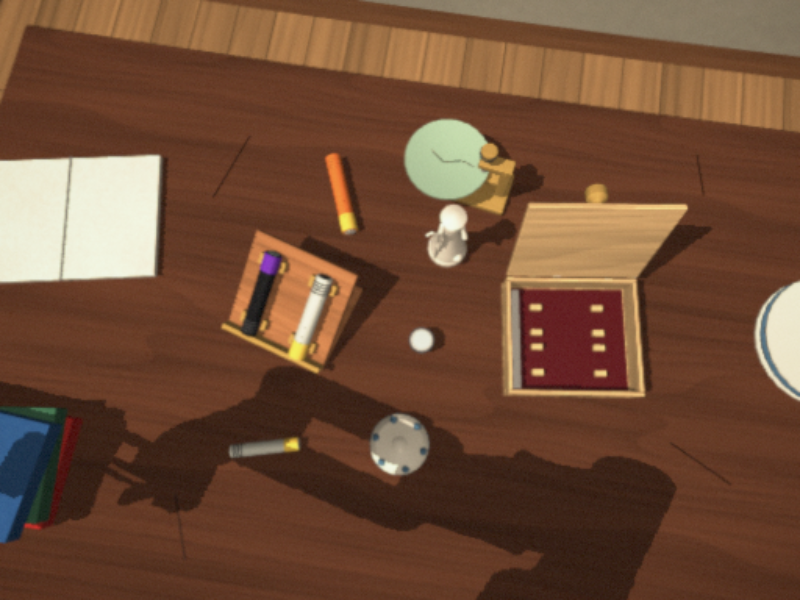

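Candidates for the white torch (top view, 800x600): the silver one on the stand at (310,318), a shorter silver one on the table at (265,448), and an orange one at (340,193). The one on the stand fits: it's silver, it's the larger of the two, and its yellow lens end points down. I'll confirm that in a crop and measure.

```bash
python3 - <<'E'
from h import *
a=cv2.imread("pics/t0.png"); D=np.load("pics/t0.npy")
c1=cv2.resize(a[140:245,135:240],(520,520),interpolation=cv2.INTER_CUBIC)  # x5 ~4.95
c1=cv2.resize(a[145:300,135:245],None,fx=3.6,fy=3.6,interpolation=cv2.INTER_CUBIC)
c2=cv2.resize(a[115:270,315:445],None,fx=3.1,fy=3.6,interpolation=cv2.INTER_CUBIC)
cv2.imwrite("pics/crop.png",np.hstack([c1,c2])); print(np.hstack([c1,c2]).shape)
s=.64
pts={"uv_lens":(271,258),"uv_tail":(250,328),"uv_mid":(261,293),"w_tail":(320,280),"w_lens":(299,355),"w_mid":(310,318),
"small_l":(298,444),"small_r":(232,451),"st_tl":(258,233),"st_tr":(357,273),"st_bl":(224,326),"st_br":(318,369),
"case_bl":(506,393),"case_br":(642,393),"case_tl":(505,281),"lid_l":(528,205),"lid_r":(686,207),"knob":(597,194),"table":(420,520),
"jar":(400,443),"loupe":(421,340),"fig":(453,217)}
for k,(u,v) in pts.items(): print(k,np.round(at_depth("top",u*s,v*s,D)*1000))
E
```

```text
(558, 799, 3)
uv_lens [580. 225.  98.]
uv_tail [487. 250.  39.]
uv_mid [534. 236.  70.]
w_tail [559. 152.  99.]
w_lens [459. 172.  40.]
w_mid [510. 161.  69.]
small_l [335. 156.   3.]
small_r [312. 244.  17.]
st_tl [616. 254.  87.]
st_tr [581. 105.  84.]
st_bl [485. 292.  28.]
st_br [444. 143.  30.]
case_bl [ 453. -133.   10.]
case_br [ 480. -315.   49.]
case_tl [ 616. -109.   32.]
lid_l [ 664. -102.  211.]
lid_r [ 689. -288.  212.]
knob [ 701. -189.  188.]
table [258. -35.  -0.]
jar [360.   9.  53.]
loupe [509.   2.  28.]
fig [661. -16. 144.]
```

View pics/crop.png

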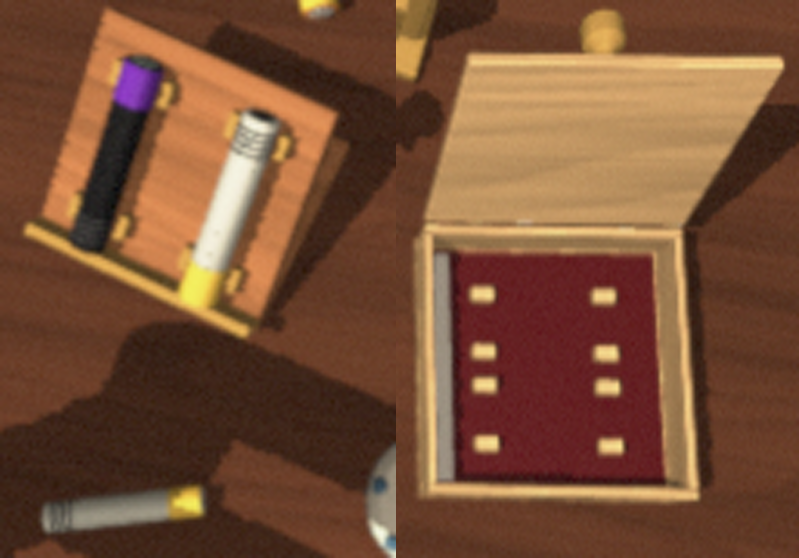

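The crop confirms it. The stand holds a black torch with its violet end up and the larger silver torch with its yellow end down. The small grey one lies on the table at crop (120,508). In the case, the white strip is on the left (+y world side), and the lid is open at the rear. Next I'll measure exact poses from depth.

```bash
cat > meas.py <<'E'
from h import *
D=np.load("pics/t0.npy")
K,k1,R,t=cam("top")
v,u=np.mgrid[0:384,0:512]
s=cv2.undistortPoints(np.stack([u,v],-1).reshape(-1,1,2).astype(float),K,np.array([k1,0,0,0.])).reshape(384,512,2)
P=(np.concatenate([s,np.ones((384,512,1))],-1)*D[...,None]-t)@R
P[D==0]=np.nan
E
python3 - <<'E'
from meas import *
np.set_printoptions(suppress=True,precision=4)
# board plane
poly=np.array([[258,238],[352,276],[314,355],[230,320]])*.64
m=np.zeros((384,512),np.uint8); cv2.fillPoly(m,[poly.astype(int)],1)
Q=P[m>0]; Q=Q[~np.isnan(Q[:,0])]
best=None;rng=np.random.default_rng(0)
for _ in range(500):
    a=Q[rng.choice(len(Q),3,False)]; n=np.cross(a[1]-a[0],a[2]-a[0]); L=np.linalg.norm(n)
    if L<1e-6: continue
    n/=L; n*=np.sign(n[2])
    if not .8<n[2]<.92: continue
    k=np.sum(abs((Q-a[0])@n)<.002)
    if best is None or k>best[0]: best=(k,n,a[0])
k,n,o=best; I=Q[abs((Q-o)@n)<.003]; o=I.mean(0); n=np.linalg.svd(I-o)[2][2]; n*=np.sign(n[2])
print("board n",n,"tilt",np.degrees(np.arccos(n[2])),"o",o,k,len(Q))
h=(P-o)@n
big=cv2.dilate(m,np.ones((5,5)))
for name,ln in(("uv",[(271,255),(250,330)]),("white",[(322,276),(299,358)])):
    mm=np.zeros((384,512),np.uint8); cv2.line(mm,*[tuple(int(c*.64) for c in p) for p in ln],1,25)
    T=P[(mm>0)&(big>0)&(h>.014)&(h<.03)]
    c=T.mean(0); d=np.linalg.svd(T-c)[2][0]; d*=np.sign(d[2])
    e=(T-c)@d; lo,hi=np.percentile(e,[1,99]); 
    q=c+d*(lo+hi)/2; q=q-n*((q-o)@n-.012)
    print(name,len(T),"top h",np.percentile((T-o)@n,95),"axis",d,"tilt",np.degrees(np.arcsin(d[2])),"yaw",np.degrees(np.arctan2(d[1],d[0])),"len",hi-lo,"mid",q)
# case rim corners
cs=[((x-396)/3.1+315,y/3.6+115) for x,y in[(420,494),(697,497),(684,230),(427,228)]]
C=[at_z("top",*p,.048)[:2] for p in cs]; print("corners",C)
rim=P[(abs(P[...,2]-.048)<.004)&(P[...,1]<-.09)&(P[...,1]>-.36)&(P[...,0]<.66)&(P[...,0]>.4)][:,:2]
print("rim",len(rim),cv2.minAreaRect(rim.astype(np.float32)))
blk=[(483,294),(603,296),(484,351),(606,353),(485,384),(608,387),(487,443),(611,446)]
B=np.array([at_z("top",(x-396)/3.1+315,y/3.6+115,.016) for x,y in blk]);print("blocks",B)
# lid
L=P[(P[...,2]>.07)&(P[...,1]<-.09)&(P[...,1]>-.33)&(P[...,0]>.58)&(P[...,0]<.71)]
l=L.mean(0); ln=np.linalg.svd(L-l)[2][2]; print("lid normal",ln,l,len(L))
E
```

```text
board n [-0.4803  0.1375  0.8662] tilt 29.975018278585047 o [0.5431 0.2    0.0544] 1868 3513
uv 563 top h 0.02504766319377061 axis [ 0.8276 -0.2555  0.4997] tilt 29.98169952692705 yaw -17.156553820149252 len 0.12292661452785314 mid [0.5392 0.2382 0.06  ]
white 536 top h 0.02498793754674976 axis [ 0.8338 -0.2387  0.4978] tilt 29.85434141171803 yaw -15.978736466002315 len 0.12121895569556576 mid [0.5175 0.1604 0.0603]
corners [array([ 0.4482, -0.1253]), array([ 0.4769, -0.318 ]), array([ 0.6433, -0.2977]), array([ 0.6156, -0.1107])]
rim 910 ((0.5489604473114014, -0.21284973621368408), (0.17383800446987152, 0.1893279254436493), 7.722779750823975)
blocks [[ 0.587  -0.1624  0.016 ]
 [ 0.5996 -0.2523  0.016 ]
 [ 0.5495 -0.1671  0.016 ]
 [ 0.5623 -0.2576  0.016 ]
 [ 0.5281 -0.1701  0.016 ]
 [ 0.5404 -0.2609  0.016 ]
 [ 0.4906 -0.1756  0.016 ]
 [ 0.5029 -0.2662  0.016 ]]
lid normal [-0.954  -0.1285  0.271 ] [ 0.6604 -0.1964  0.1535] 4135
```

Call:
{"fn": "arm_command", "kwargs": {"motion": [{"dx":-45,"dy":-22,"fingers":55},{"dx":-45,"dy":-22},{"dx":-45,"dy":-22},{"dx":-45,"dy":-22},{"dx":-45,"dy":-22},{"dx":-45,"dy":-22},{"dx":-45,"dy":-22},{"dx":-45,"dy":-22},{"dx":-45,"dy":-22},{"dx":-48,"dy":-25,"dz":40},{"dz":40},{"dz":20}]}}

```text
invalid input
```

```bash
python3 - <<'E'
from h import *
a,_=snap("scene","s1"); b,_=snap("top","t1")
cv2.imwrite("pics/c1.png",np.hstack([cv2.resize(a[100:384,200:484,::-1],(400,400)),cv2.resize(b[40:280,80:320,::-1],(400,400))]))
s=bot.read_state(); print(s["clock"],s["ee_pos"],s["orientation"],s["contact_force"],s["width"],s["joint_positions"])
E
```

```text
0.2 [0.16381058 0.5767425  0.22211934] [-1.79931692e+02 -6.74244473e-03  1.64141988e+02] [-1.16896564 -0.29850499 -0.49137513] 1.0000391440077192 [ 6.75458132e+01  2.05829840e+01  8.65757482e+01 -1.20188740e-03
  7.29098984e+01 -6.59582509e+00]
```

View pics/c1.png

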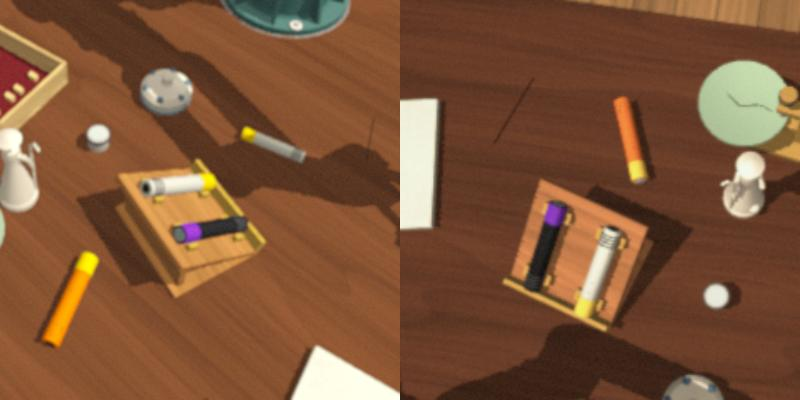

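The picture shows the scene unchanged: the call was refused. I'll resend it with every field filled in.

Call:
{"fn": "arm_command", "kwargs": {"motion": [{"dx":-45,"dy":-22,"dz":0,"twist":0,"fingers":55},{"dx":-45,"dy":-22,"dz":0,"twist":0,"fingers":55},{"dx":-45,"dy":-22,"dz":0,"twist":0,"fingers":55},{"dx":-45,"dy":-22,"dz":0,"twist":0,"fingers":55},{"dx":-45,"dy":-22,"dz":0,"twist":0,"fingers":55},{"dx":-45,"dy":-22,"dz":0,"twist":0,"fingers":55},{"dx":-45,"dy":-22,"dz":0,"twist":0,"fingers":55},{"dx":-45,"dy":-22,"dz":0,"twist":0,"fingers":55},{"dx":-45,"dy":-22,"dz":0,"twist":0,"fingers":55},{"dx":-48,"dy":-25,"dz":40,"twist":0,"fingers":55},{"dx":0,"dy":0,"dz":40,"twist":0,"fingers":55},{"dx":0,"dy":0,"dz":20,"twist":0,"fingers":55}], "grip_force": 10}}

```text
clock: 1.7
ee_pos: [0.5351, 0.2402, 0.123]
orientation: [-179.9, -0.2, 164.0]
contact_force: [0.3, 0.4, -0.9]
width: 0.628
gripper_force: 0.0
```

```bash
python3 - <<'E'
from h import *
a,_=snap("scene","s1"); b,_=snap("top","t1")
cv2.imwrite("pics/c1.png",np.hstack([cv2.resize(a[60:344,200:484,::-1],(400,400)),cv2.resize(b[40:280,80:320,::-1],(400,400))]))
s=bot.read_state(); print(s["clock"],s["ee_pos"],s["orientation"],s["contact_force"],s["width"],s["joint_positions"])
E
```

```text
1.8 [0.53401394 0.24046369 0.12282164] [-179.81969772   -0.26497443  164.10247285] [ 0.06646633 -0.03972416  1.49513504] 0.6231362510417465 [ 1.74886467e+01  2.55831481e+01  9.43379367e+01 -5.45144516e-03
  6.03993801e+01 -5.66115371e+01]
```

View pics/c1.png

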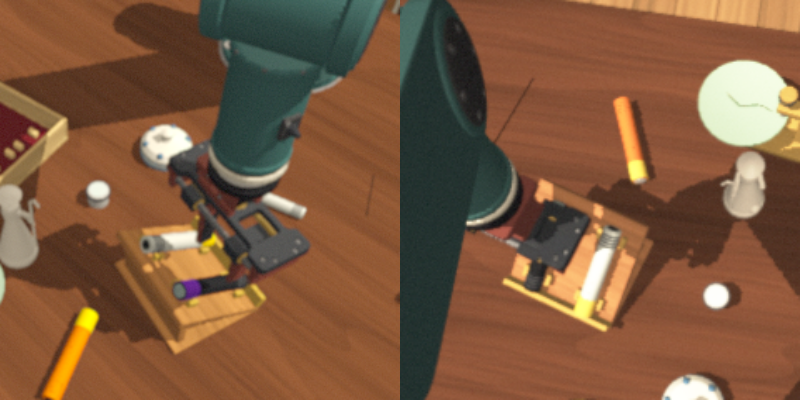

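The picture shows the gripper over the black torch, with its wide body running across the lanes. I'll measure that body in the tool frame, because it may foul the open lid at the rear groove.

```bash
python3 - <<'E'
from h import *
T=np.array([.534,.2405,.1228]); y=np.radians(164.1)
X=np.array([np.cos(y),np.sin(y),0]);Y=np.array([np.sin(y),-np.cos(y),0])
A=[]
for n,f in(("top","t1"),("scene","s1")):
    D=np.load(f"pics/{f}.npy"); K,k1,R,t=cam(n); v,u=np.mgrid[0:384,0:512]
    s=cv2.undistortPoints(np.stack([u,v],-1).reshape(-1,1,2).astype(float),K,np.array([k1,0,0,0.])).reshape(-1,2)
    P=(np.c_[s,np.ones(len(s))]*D.reshape(-1,1)-t)@R
    A.append(P[(D.ravel()>0)])
P=np.vstack(A)-T; q=np.c_[P@X,P@Y,P[:,2]]*1000
q=q[(abs(q[:,0])<150)&(abs(q[:,1])<150)&(q[:,2]>0)]
for z in range(0,260,20):
    w=q[(q[:,2]>=z)&(q[:,2]<z+20)&(abs(q[:,0])<110)&(abs(q[:,1])<110)]
    if len(w): print(z,len(w),"x",np.percentile(w[:,0],[1,99]).round(),"y",np.percentile(w[:,1],[1,50,99]).round())
E
```

```text
0 147 x [-13.  11.] y [-34. -24.  39.]
20 122 x [-13.   7.] y [-35. -25.  41.]
40 77 x [-14.   8.] y [-36. -26.  42.]
60 42 x [-32.  24.] y [-83. -27.  82.]
80 675 x [-35.  33.] y [-82.  -2.  84.]
100 1519 x [-35.  32.] y [-90.  18.  91.]
120 2683 x [-33.  30.] y [-89. -11.  91.]
140 180 x [-34.  27.] y [-41. -40.  20.]
160 1095 x [-39.  34.] y [-41. -24.  40.]
180 235 x [-41.  34.] y [-40.  20.  42.]
200 985 x [-41.  32.] y [-40.  11.  42.]
220 811 x [-40.  26.] y [-38.  15.  40.]
240 805 x [-40.  18.] y [-38.  14.  40.]
```

The body spans ±82–90 mm across the tool, so at the rear groove it would foul the lid. My plan for the black torch:

1. Level it on the inner blocks in mid-case.
2. Shift it to x≈+13.5, which just clears the lid.
3. Open the fingers slowly, so the rear finger guides it down the block edge into the rear groove.

Now I'll grasp it.

Call:
{"fn": "arm_command", "kwargs": {"motion": [{"dx":-3,"dy":-0.5,"dz":15,"twist":0,"fingers":55},{"dx":-2.5,"dy":0,"dz":20,"twist":0,"fingers":55},{"dx":0,"dy":0,"dz":20,"twist":0,"fingers":50},{"dx":0,"dy":0,"dz":10,"twist":0,"fingers":50},{"dx":0,"dy":0,"dz":2,"twist":0,"fingers":50},{"dx":0,"dy":0,"dz":0,"twist":0,"fingers":50}], "grip_force": 12}}

```text
clock: 2.55
ee_pos: [0.5416, 0.2397, 0.0591]
orientation: [180.0, 0.1, 164.1]
contact_force: [0.5, 0.8, 0.2]
width: 0.567
gripper_force: 0.0
```

Call:
{"fn": "arm_command", "kwargs": {"motion": [{"dx":4,"dy":-0.5,"dz":0,"twist":0,"fingers":50},{"dx":0,"dy":0,"dz":0,"twist":0,"fingers":50},{"dx":0,"dy":0,"dz":0,"twist":0,"fingers":50}], "grip_force": 12}}

```text
clock: 2.92
ee_pos: [0.5373, 0.2402, 0.0588]
orientation: [180.0, 0.0, 164.1]
contact_force: [0.3, -0.5, 1.0]
width: 0.569
gripper_force: 0.0
```

Call:
{"fn": "arm_command", "kwargs": {"motion": [{"dx":-2,"dy":-1,"dz":4,"twist":0,"fingers":50},{"dx":0,"dy":0,"dz":0,"twist":0,"fingers":40},{"dx":0,"dy":0,"dz":0,"twist":0,"fingers":30},{"dx":0,"dy":0,"dz":0,"twist":0,"fingers":15},{"dx":0,"dy":0,"dz":0,"twist":0,"fingers":15},{"dx":0,"dy":0,"dz":0,"twist":0,"fingers":15},{"dx":0,"dy":0,"dz":0,"twist":0,"fingers":15}], "grip_force": 12}}

```text
clock: 3.8
ee_pos: [0.5388, 0.2387, 0.0545]
orientation: [180.0, 0.0, 164.1]
contact_force: [0.2, 0.5, -1.1]
width: 0.271
gripper_force: 12.0
```

Call:
{"fn": "arm_command", "kwargs": {"motion": [{"dx":0,"dy":0,"dz":-10,"twist":0,"fingers":15},{"dx":0,"dy":0,"dz":-25,"twist":0,"fingers":15},{"dx":0,"dy":0,"dz":-40,"twist":0,"fingers":15},{"dx":0,"dy":0,"dz":-40,"twist":0,"fingers":15},{"dx":0,"dy":0,"dz":-40,"twist":0,"fingers":15},{"dx":0,"dy":0,"dz":-20,"twist":0,"fingers":15},{"dx":0,"dy":0,"dz":0,"twist":5,"fingers":15},{"dx":0,"dy":0,"dz":0,"twist":10,"fingers":15},{"dx":0,"dy":0,"dz":0,"twist":10,"fingers":15},{"dx":0,"dy":0,"dz":0,"twist":10,"fingers":15},{"dx":0,"dy":0,"dz":0,"twist":10,"fingers":15},{"dx":0,"dy":0,"dz":0,"twist":10,"fingers":15},{"dx":0,"dy":0,"dz":0,"twist":10,"fingers":15},{"dx":0,"dy":0,"dz":0,"twist":10,"fingers":15},{"dx":0,"dy":0,"dz":0,"twist":10,"fingers":15},{"dx":0,"dy":0,"dz":0,"twist":10,"fingers":15},{"dx":0,"dy":0,"dz":0,"twist":10,"fingers":15},{"dx":0,"dy":0,"dz":0,"twist":10,"fingers":15},{"dx":0,"dy":0,"dz":0,"twist":10,"fingers":15},{"dx":0,"dy":0,"dz":0,"twist":10,"fingers":15}]}}

```text
clock: 6.3
ee_pos: [0.5385, 0.2384, 0.23]
orientation: [180.0, 0.0, 28.8]
contact_force: [0.7, 0.1, -1.9]
width: 0.268
gripper_force: 12.0
```

Call:
{"fn": "arm_command", "kwargs": {"motion": [{"dx":0,"dy":0,"dz":0,"twist":10,"fingers":15},{"dx":0,"dy":0,"dz":0,"twist":10,"fingers":15},{"dx":0,"dy":0,"dz":0,"twist":10,"fingers":15},{"dx":0,"dy":0,"dz":0,"twist":10,"fingers":15},{"dx":0,"dy":0,"dz":0,"twist":10,"fingers":15},{"dx":0,"dy":0,"dz":0,"twist":10,"fingers":15},{"dx":0,"dy":0,"dz":0,"twist":10,"fingers":15},{"dx":0,"dy":0,"dz":0,"twist":10,"fingers":15},{"dx":0,"dy":0,"dz":0,"twist":10,"fingers":15},{"dx":0,"dy":0,"dz":0,"twist":10,"fingers":15},{"dx":0,"dy":0,"dz":0,"twist":10,"fingers":15},{"dx":0,"dy":0,"dz":0,"twist":1,"fingers":15}]}}

```text
clock: 7.8
ee_pos: [0.5473, 0.1717, 0.2229]
orientation: [-179.3, 5.8, -76.0]
contact_force: [-0.4, 0.2, -1.4]
width: 0.271
gripper_force: 12.0
```

Call:
{"fn": "arm_command", "kwargs": {"motion": [{"dx":40,"dy":5,"dz":0,"twist":0,"fingers":15},{"dx":40,"dy":5,"dz":0,"twist":0,"fingers":15},{"dx":40,"dy":5,"dz":0,"twist":0,"fingers":15},{"dx":40,"dy":5,"dz":0,"twist":0,"fingers":15},{"dx":40,"dy":5,"dz":0,"twist":0,"fingers":15},{"dx":40,"dy":5,"dz":0,"twist":0,"fingers":15},{"dx":40,"dy":5,"dz":0,"twist":0,"fingers":15},{"dx":40,"dy":5,"dz":0,"twist":0,"fingers":15},{"dx":40,"dy":5,"dz":0,"twist":0,"fingers":15},{"dx":40,"dy":5,"dz":0,"twist":0,"fingers":15},{"dx":48,"dy":6,"dz":0,"twist":0,"fingers":15},{"dx":0,"dy":0,"dz":0,"twist":0,"fingers":15},{"dx":0,"dy":0,"dz":0,"twist":0,"fingers":15}]}}

```text
clock: 9.43
ee_pos: [0.6029, -0.2704, 0.1769]
orientation: [-179.2, 5.8, -75.7]
contact_force: [-0.7, 0.8, -2.1]
width: 0.273
gripper_force: 12.0
```

```bash
python3 - <<'E'
from h import *
a,_=snap("scene","s2"); b,_=snap("top","t2")
cv2.imwrite("pics/c2.png",np.hstack([cv2.resize(a[40:280,80:320,::-1],(400,400)),cv2.resize(b[60:300,260:500,::-1],(400,400))]))
s=bot.read_state(); print(s["clock"],s["ee_pos"],s["orientation"],s["contact_force"],s["joint_positions"])
E
```

```text
9.525 [ 0.60284514 -0.26976263  0.17704277] [-179.22535238    5.82962852  -75.67884551] [ 0.61505135  0.72274973 -1.26613072] [-32.73398563  29.50153899  78.69406534   4.68377676  75.59688311
 131.66837787]
```

View pics/c2.png

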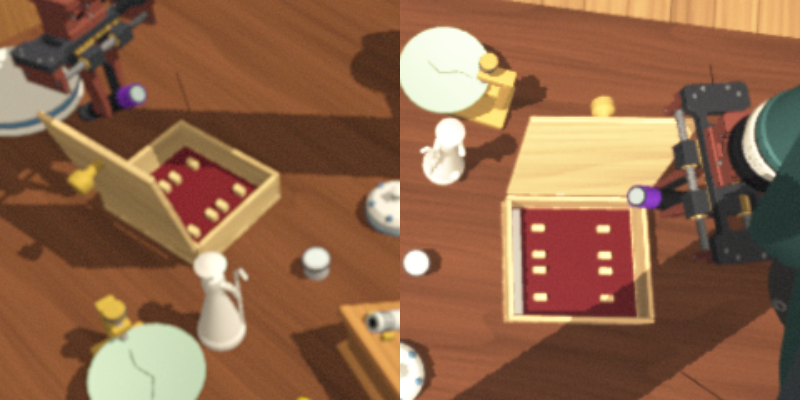

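The command pose re-based itself at the wrist limit, so the tool now leans 5.8° along the torch and sits off target near the lid. The black torch is still held, lens up, at right-panel (645,195). I'll compute the correction with a small helper.

```bash
cat >> h.py <<'E'
from scipy.spatial.transform import Rotation as Ro
def tool(): 
    s=bot.read_state(); return np.array(s["ee_pos"]),Ro.from_euler("xyz",s["orientation"],degrees=True).as_matrix()
C0=np.array([.5472,-.2136,0]); th=np.radians(7.9); EX=np.array([np.cos(th),np.sin(th),0]); EY=np.array([-np.sin(th),np.cos(th),0])
def case(x,y,z): return C0+EX*x/1000+EY*y/1000+np.array([0,0,z/1000])
def togo(target,ydir):
    "shift in tool axes (mm) now, twist (deg) so that tool y lies along ydir (or opposite)"
    p,R=tool(); d=R.T@(np.array(target)-p)*1000
    g=R.T@np.array(ydir); tw=np.degrees(np.arctan2(-g[0],g[1])); tw=(tw+90)%180-90
    print("shift first",d.round(1),"then twist",round(tw,1))
    R2=R@Ro.from_euler("z",tw,degrees=True).as_matrix()
    print("twist first, then shift",(R2.T@(np.array(target)-p)*1000).round(1),"R2",R2.round(3).tolist())
E
python3 - <<'E'
from h import *
togo(case(-2,0,180),EX); p,R=tool(); print(p-C0, (p-C0)@EX,(p-C0)@EY)
E
```

```text
shift first [-68.4  42.1   3.4] then twist 6.4
twist first, then shift [-63.2  49.4   3.4] R2 [[0.137, -0.991, -0.012], [-0.985, -0.137, 0.102], [-0.102, -0.002, -0.995]]
[ 0.05564514 -0.05616263  0.17704277] 0.04739779115121835 -0.06327773841613979
```

Call:
{"fn": "arm_command", "kwargs": {"motion": [{"dx":0,"dy":20,"dz":0,"twist":0,"fingers":15},{"dx":-20,"dy":22,"dz":0,"twist":0,"fingers":15},{"dx":-25,"dy":0,"dz":0,"twist":3.2,"fingers":15},{"dx":-23,"dy":4,"dz":0,"twist":3.2,"fingers":15},{"dx":0,"dy":0,"dz":0,"twist":0,"fingers":15},{"dx":0,"dy":0,"dz":0,"twist":0,"fingers":15}]}}

```text
clock: 10.28
ee_pos: [0.5427, -0.2171, 0.1834]
orientation: [-179.8, 5.8, -82.1]
contact_force: [0.2, -0.7, -1.7]
width: 0.27
gripper_force: 12.0
```

```bash
python3 - <<'E'
from h import *
a,_=snap("scene","s3"); b,_=snap("top","t3")
togo(case(-2,0,85),EX); print(bot.read_state()["joint_positions"])
E
```

```text
shift first [ 6.7 -2.4 98. ] then twist -0.1
twist first, then shift [ 6.7 -2.4 98. ] R2 [[0.137, -0.991, -0.011], [-0.985, -0.137, 0.101], [-0.101, -0.003, -0.995]]
[-31.59499423  23.10585112  88.82827188   4.82237831  71.69667078
 138.93148095]
```

Call:
{"fn": "arm_command", "kwargs": {"motion": [{"dx":2,"dy":-1,"dz":30,"twist":0,"fingers":15},{"dx":2,"dy":-1,"dz":30,"twist":0,"fingers":15},{"dx":3,"dy":-0.5,"dz":25,"twist":0,"fingers":15},{"dx":0,"dy":0,"dz":12,"twist":0,"fingers":15},{"dx":0,"dy":0,"dz":0,"twist":0,"fingers":15},{"dx":0,"dy":0,"dz":0,"twist":0,"fingers":15}]}}

```text
clock: 11.12
ee_pos: [0.5459, -0.2139, 0.0867]
orientation: [-179.8, 5.8, -82.2]
contact_force: [0.7, -1.1, -0.4]
width: 0.269
gripper_force: 12.0
```

```bash
python3 - <<'E'
from h import *
togo(case(-2,0,21),EX)
E
```

```text
shift first [ 6.5  0.9 65.4] then twist -0.1
twist first, then shift [ 6.5  0.9 65.4] R2 [[0.137, -0.991, -0.01], [-0.985, -0.137, 0.1], [-0.101, -0.004, -0.995]]
```

Call:
{"fn": "arm_command", "kwargs": {"motion": [{"dx":1,"dy":0.5,"dz":12,"twist":0,"fingers":15},{"dx":1,"dy":0.4,"dz":10,"twist":0,"fingers":15},{"dx":0.5,"dy":0,"dz":4,"twist":0,"fingers":15},{"dx":0.5,"dy":0,"dz":4,"twist":0,"fingers":15},{"dx":0.5,"dy":0,"dz":4,"twist":0,"fingers":15},{"dx":0.5,"dy":0,"dz":4,"twist":0,"fingers":15},{"dx":0.5,"dy":0,"dz":4,"twist":0,"fingers":15},{"dx":0,"dy":0,"dz":0,"twist":0,"fingers":15}]}}

```text
clock: 12.12
ee_pos: [0.5445, -0.2141, 0.0433]
orientation: [-179.9, 5.8, -82.2]
contact_force: [2.2, -0.6, -0.3]
width: 0.266
gripper_force: 12.0
```

Call:
{"fn": "arm_command", "kwargs": {"motion": [{"dx":0.4,"dy":0,"dz":4,"twist":0,"fingers":15},{"dx":0.4,"dy":0,"dz":4,"twist":0,"fingers":15},{"dx":0.4,"dy":0,"dz":4,"twist":0,"fingers":15},{"dx":0.3,"dy":0,"dz":3,"twist":0,"fingers":15},{"dx":0,"dy":0,"dz":0,"twist":0,"fingers":15}]}}

```text
clock: 12.75
ee_pos: [0.5441, -0.2135, 0.0282]
orientation: [-179.9, 5.9, -82.2]
contact_force: [0.6, 0.7, 1.3]
width: 0.27
gripper_force: 12.0
```

```bash
python3 - <<'E'
from h import *
a,_=snap("scene","s4"); b,_=snap("top","t4")
cv2.imwrite("pics/c4.png",np.hstack([cv2.resize(a[60:210,100:250,::-1],(400,400),interpolation=2),cv2.resize(b[100:260,310:470,::-1],(400,400),interpolation=2)]))
print(bot.read_state()["contact_force"],bot.read_state()["ft_torque"]); togo(case(-2,0,21),EX)
E
```

```text
[1.3101536  0.15851508 0.31514129] [ 0.07735971 -0.04188409  0.01807808]
shift first [ 1.2 -1.   7.3] then twist -0.1
twist first, then shift [ 1.2 -1.   7.3] R2 [[0.137, -0.991, -0.012], [-0.985, -0.137, 0.101], [-0.102, -0.002, -0.995]]
```

View pics/c4.png

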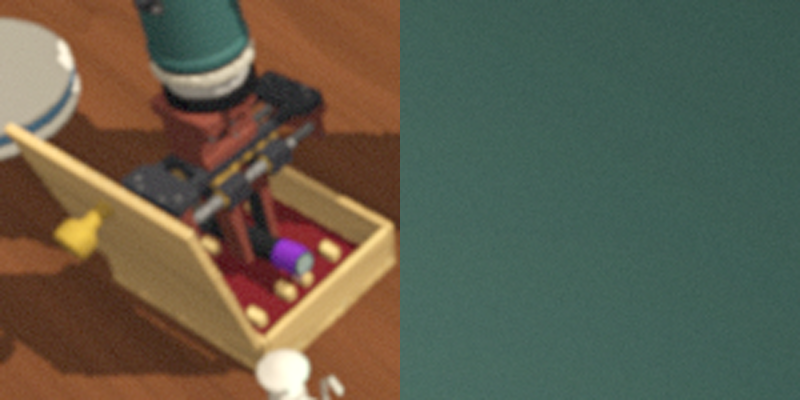

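The torch is levelling in the middle of the case, with its violet lens end at left-panel (293,255). I'll lower it the rest of the way.

Call:
{"fn": "arm_command", "kwargs": {"motion": [{"dx":0.6,"dy":-0.5,"dz":3,"twist":0,"fingers":15},{"dx":0.6,"dy":-0.5,"dz":3,"twist":0,"fingers":15},{"dx":0,"dy":0,"dz":2,"twist":0,"fingers":15},{"dx":0,"dy":0,"dz":0,"twist":0,"fingers":15}]}}

```text
clock: 13.35
ee_pos: [0.5455, -0.2138, 0.0203]
orientation: [-179.9, 5.8, -82.2]
contact_force: [0.7, 1.1, 0.5]
width: 0.265
gripper_force: 12.0
```

```bash
cat > lens.py <<'E'
from h import *
import sys
D=None
def blob(n,hs):
    im,D=bot.read_camera(n); h=cv2.cvtColor(im,cv2.COLOR_RGB2HSV)
    m=cv2.inRange(h,*hs); K,k1,R,t=cam(n)
    k,l,st,c=cv2.connectedComponentsWithStats(m); i=1+np.argmax(st[1:,4]); v,u=np.nonzero((l==i)&(D>0))
    s=cv2.undistortPoints(np.stack([u,v],-1).reshape(-1,1,2).astype(float),K,np.array([k1,0,0,0.])).reshape(-1,2)
    P=(np.c_[s,np.ones(len(s))]*D[v,u][:,None]-t)@R-C0
    q=np.c_[P@EX,P@EY,P[:,2]]*1000; print(n,len(q),"case pcts 3/50/97",np.percentile(q,[3,50,97],axis=0).round(1).tolist(),"px",u.mean().round(),v.mean().round())
V=((125,80,60),(150,255,255))
E
python3 - <<'E'
from lens import *
blob("scene",V); s=bot.read_state(); print(s["ee_pos"],s["contact_force"],s["ft_torque"])
E
```

```text
scene 116 case pcts 3/50/97 [[-30.1, 24.6, 4.7], [3.2, 47.2, 34.6], [11.2, 62.2, 38.7]] px 208.0 159.0
[ 0.54550077 -0.21377755  0.02039601] [1.98699554 0.37349133 0.92218698] [ 0.19877038 -0.10518884  0.04089265]
```

The torch is level in the valley: collar top at z≈38, expected 37.8. I'll re-grip it lower so the fingertips can guide it all the way down.

Call:
{"fn": "arm_command", "kwargs": {"motion": [{"dx":0,"dy":0,"dz":0,"twist":0,"fingers":26},{"dx":0,"dy":0,"dz":0,"twist":0,"fingers":30},{"dx":0,"dy":0,"dz":0,"twist":0,"fingers":32},{"dx":0.4,"dy":0,"dz":4,"twist":0,"fingers":32},{"dx":0.4,"dy":0,"dz":4,"twist":0,"fingers":32},{"dx":0,"dy":0,"dz":0,"twist":0,"fingers":32},{"dx":0,"dy":0,"dz":0,"twist":0,"fingers":20},{"dx":0,"dy":0,"dz":0,"twist":0,"fingers":15},{"dx":0,"dy":0,"dz":0,"twist":0,"fingers":15},{"dx":0,"dy":0,"dz":0,"twist":0,"fingers":15}]}}

```text
clock: 14.65
ee_pos: [0.5465, -0.2141, 0.0128]
orientation: [-179.8, 5.8, -82.2]
contact_force: [4.7, 1.4, 0.8]
width: 0.268
gripper_force: 12.0
```

Call:
{"fn": "arm_command", "kwargs": {"motion": [{"dx":0,"dy":0,"dz":-4,"twist":0,"fingers":15},{"dx":0,"dy":-5,"dz":0,"twist":0,"fingers":15},{"dx":0,"dy":-5,"dz":0,"twist":0,"fingers":15},{"dx":0,"dy":0,"dz":0,"twist":0,"fingers":15},{"dx":0,"dy":0,"dz":0,"twist":0,"fingers":15}]}}

```text
clock: 15.28
ee_pos: [0.5552, -0.2127, 0.0162]
orientation: [-179.9, 5.9, -82.2]
contact_force: [-0.1, -0.0, -0.9]
width: 0.269
gripper_force: 12.0
```

```bash
python3 - <<'E'
from lens import *
blob("scene",V); s=bot.read_state(); print(s["clock"],s["ee_pos"],s["contact_force"],s["ft_torque"]); togo(case(13.5,2,15),EX)
E
```

```text
scene 121 case pcts 3/50/97 [[-21.8, 22.2, 3.8], [13.1, 47.2, 36.9], [21.8, 62.3, 41.4]] px 205.0 161.0
15.325 [ 0.55517269 -0.2127267   0.01625447] [ 0.02535901 -0.26607273 -0.85390351] [0.0290482  0.12040425 0.02287119]
shift first [-2.1 -5.5  1.5] then twist -0.1
twist first, then shift [-2.1 -5.5  1.5] R2 [[0.137, -0.991, -0.012], [-0.985, -0.137, 0.101], [-0.102, -0.002, -0.995]]
```

Call:
{"fn": "arm_command", "kwargs": {"motion": [{"dx":-1,"dy":-3,"dz":0,"twist":0,"fingers":15},{"dx":-1,"dy":-3,"dz":0,"twist":0,"fingers":15},{"dx":0,"dy":0,"dz":0,"twist":0,"fingers":15},{"dx":0,"dy":0,"dz":1,"twist":0,"fingers":15},{"dx":0,"dy":0,"dz":0.5,"twist":0,"fingers":15},{"dx":0,"dy":0,"dz":0,"twist":0,"fingers":15}]}}

```text
clock: 16.08
ee_pos: [0.561, -0.2099, 0.0151]
orientation: [-179.9, 5.8, -82.2]
contact_force: [0.1, 0.3, -0.4]
width: 0.272
gripper_force: 12.0
```

```bash
python3 - <<'E'
from lens import *
blob("scene",V); s=bot.read_state(); print(s["clock"],s["ee_pos"],s["contact_force"],s["ft_torque"]); togo(case(13.5,2,15),EX)
E
```

```text
scene 123 case pcts 3/50/97 [[-13.4, 26.2, 4.5], [20.2, 50.1, 36.0], [27.8, 63.8, 40.3]] px 203.0 164.0
16.125 [ 0.56100662 -0.20990412  0.01511687] [ 0.17432042  0.78313348 -1.07567485] [-0.0014326   0.12582718  0.00744936]
shift first [-0.2  0.7  0.1] then twist -0.1
twist first, then shift [-0.2  0.7  0.1] R2 [[0.137, -0.991, -0.012], [-0.985, -0.137, 0.101], [-0.102, -0.002, -0.995]]
```

Call:
{"fn": "arm_command", "kwargs": {"motion": [{"dx":0,"dy":0,"dz":0.2,"twist":0,"fingers":24},{"dx":0,"dy":0,"dz":0,"twist":0,"fingers":25},{"dx":0,"dy":0,"dz":0,"twist":0,"fingers":26},{"dx":0,"dy":0,"dz":0,"twist":0,"fingers":27},{"dx":0,"dy":0,"dz":0,"twist":0,"fingers":28},{"dx":0,"dy":0,"dz":0,"twist":0,"fingers":29},{"dx":0,"dy":0,"dz":0,"twist":0,"fingers":30},{"dx":0,"dy":0,"dz":0,"twist":0,"fingers":31},{"dx":0,"dy":0,"dz":0,"twist":0,"fingers":32},{"dx":0,"dy":0,"dz":0,"twist":0,"fingers":32}], "grip_force": 4}}

```text
clock: 17.38
ee_pos: [0.5611, -0.2099, 0.015]
orientation: [-179.9, 5.8, -82.2]
contact_force: [-0.2, 0.2, -0.1]
width: 0.361
gripper_force: 0.0
```

```bash
python3 - <<'E'
from lens import *
blob("scene",V); s=bot.read_state(); print(s["clock"],s["ee_pos"],s["contact_force"],s["width"]*87.8)
E
```

```text
scene 122 case pcts 3/50/97 [[-14.0, 25.9, 4.4], [20.5, 49.3, 35.9], [27.9, 65.2, 40.0]] px 203.0 164.0
17.425 [ 0.56109691 -0.20989521  0.0149759 ] [-0.25743213  0.36960662 -0.32128496] 31.904309929092953
```

Call:
{"fn": "arm_command", "kwargs": {"motion": [{"dx":0,"dy":0,"dz":0,"twist":0,"fingers":28},{"dx":0,"dy":0,"dz":0,"twist":0,"fingers":25},{"dx":0,"dy":-1,"dz":0,"twist":0,"fingers":25},{"dx":0,"dy":-1,"dz":0,"twist":0,"fingers":25},{"dx":0,"dy":0,"dz":0,"twist":0,"fingers":25},{"dx":0,"dy":0,"dz":0,"twist":0,"fingers":25}]}}

```text
clock: 18.18
ee_pos: [0.5633, -0.2097, 0.015]
orientation: [-179.8, 5.8, -82.2]
contact_force: [0.2, 0.6, 0.4]
width: 0.286
gripper_force: 0.3
```

```bash
python3 - <<'E'
from lens import *
blob("scene",V); s=bot.read_state(); print(s["clock"],s["ee_pos"],s["contact_force"],s["ft_torque"],s["width"]*87.8); togo(case(16,2,15),EX)
E
```

```text
scene 123 case pcts 3/50/97 [[-11.3, 27.0, 4.6], [22.4, 50.1, 35.0], [30.8, 64.8, 39.6]] px 203.0 165.0
18.225 [ 0.56325658 -0.20968188  0.01502997] [1.34086898 0.47063257 0.6570195 ] [ 0.07372098 -0.00336798  0.06180846] 25.098750457818408
shift first [-0.3  0.4  0.1] then twist -0.1
twist first, then shift [-0.3  0.4  0.1] R2 [[0.137, -0.991, -0.011], [-0.985, -0.137, 0.101], [-0.102, -0.003, -0.995]]
```

Tool x is 16.4 with no lid force. The torch moved along and started to sink, so I'll open slowly again.

Call:
{"fn": "arm_command", "kwargs": {"motion": [{"dx":0,"dy":0,"dz":0,"twist":0,"fingers":26},{"dx":0,"dy":0,"dz":0,"twist":0,"fingers":27},{"dx":0,"dy":0,"dz":0,"twist":0,"fingers":28},{"dx":0,"dy":0,"dz":0,"twist":0,"fingers":29},{"dx":0,"dy":0,"dz":0,"twist":0,"fingers":30},{"dx":0,"dy":0,"dz":0,"twist":0,"fingers":30}]}}

```text
clock: 18.98
ee_pos: [0.5631, -0.2097, 0.015]
orientation: [-179.9, 5.8, -82.2]
contact_force: [-0.9, 0.7, -0.7]
width: 0.344
gripper_force: 0.1
```

```bash
python3 - <<'E'
from lens import *
blob("scene",V); s=bot.read_state(); print(s["clock"],s["contact_force"],s["width"]*87.8)
E
```

```text
scene 126 case pcts 3/50/97 [[-9.2, 23.3, 3.4], [24.7, 49.7, 34.9], [32.4, 65.9, 38.5]] px 202.0 165.0
19.025 [ 0.60131259 -0.69456658 -0.27621705] 30.02241262483057
```

It is rolling down against the rear finger as planned. I'll keep going.

Call:
{"fn": "arm_command", "kwargs": {"motion": [{"dx":0,"dy":0,"dz":0,"twist":0,"fingers":31},{"dx":0,"dy":0,"dz":0,"twist":0,"fingers":32},{"dx":0,"dy":0,"dz":0,"twist":0,"fingers":33},{"dx":0,"dy":0,"dz":0,"twist":0,"fingers":34},{"dx":0,"dy":0,"dz":0,"twist":0,"fingers":35},{"dx":0,"dy":0,"dz":0,"twist":0,"fingers":36},{"dx":0,"dy":0,"dz":0,"twist":0,"fingers":37},{"dx":0,"dy":0,"dz":0,"twist":0,"fingers":38},{"dx":0,"dy":0,"dz":0,"twist":0,"fingers":39},{"dx":0,"dy":0,"dz":0,"twist":0,"fingers":40},{"dx":0,"dy":0,"dz":0,"twist":0,"fingers":41},{"dx":0,"dy":0,"dz":0,"twist":0,"fingers":42},{"dx":0,"dy":0,"dz":0,"twist":0,"fingers":43},{"dx":0,"dy":0,"dz":0,"twist":0,"fingers":44},{"dx":0,"dy":0,"dz":0,"twist":0,"fingers":46},{"dx":0,"dy":0,"dz":0,"twist":0,"fingers":48},{"dx":0,"dy":0,"dz":0,"twist":0,"fingers":50}]}}

```text
clock: 21.15
ee_pos: [0.563, -0.2097, 0.015]
orientation: [-179.9, 5.8, -82.2]
contact_force: [0.5, 0.1, -0.4]
width: 0.567
gripper_force: 0.0
```

```bash
python3 - <<'E'
from lens import *
blob("scene",V); s=bot.read_state(); print(s["clock"],s["contact_force"],s["width"]*87.8)
E
```

```text
scene 120 case pcts 3/50/97 [[18.1, 32.9, 13.9], [32.4, 49.7, 26.1], [40.0, 64.3, 30.5]] px 200.0 170.0
21.2 [ 0.05370018 -0.17221905  0.95224573] 50.017254427637695
```

The black torch is down in the rear groove: top at z≈30, x≈27. I'll lift off and go for the silver one.

Call:
{"fn": "arm_command", "kwargs": {"motion": [{"dx":0,"dy":0,"dz":-10,"twist":0,"fingers":50},{"dx":0,"dy":3,"dz":-20,"twist":0,"fingers":50},{"dx":0,"dy":10,"dz":-40,"twist":0,"fingers":40},{"dx":0,"dy":10,"dz":-45,"twist":0,"fingers":36},{"dx":0,"dy":0,"dz":-45,"twist":0,"fingers":36},{"dx":0,"dy":0,"dz":-40,"twist":0,"fingers":36},{"dx":0,"dy":0,"dz":0,"twist":-10,"fingers":36},{"dx":0,"dy":0,"dz":0,"twist":-10,"fingers":36},{"dx":0,"dy":0,"dz":0,"twist":-10,"fingers":36},{"dx":0,"dy":0,"dz":0,"twist":-10,"fingers":36},{"dx":0,"dy":0,"dz":0,"twist":-10,"fingers":36},{"dx":0,"dy":0,"dz":0,"twist":-10,"fingers":36},{"dx":0,"dy":0,"dz":0,"twist":0,"fingers":36}]}}

```text
clock: 22.82
ee_pos: [0.5425, -0.2332, 0.2153]
orientation: [-174.9, 2.7, -22.2]
contact_force: [0.8, -0.0, 0.1]
width: 0.409
gripper_force: 0.0
```

```bash
python3 - <<'E'
from h import *
togo([.5175,.1604,.130],[.2756,.9613,0]); s=bot.read_state(); print(s["clock"],s["ee_pos"],s["orientation"],s["joint_positions"])
E
```

```text
shift first [-167.5 -345.3  124.6] then twist -6.2
twist first, then shift [-129.2 -361.4  124.6] R2 [[0.961, -0.278, -0.01], [-0.275, -0.956, 0.1], [-0.038, -0.093, -0.995]]
22.825 [ 0.54252281 -0.23316049  0.21526907] [-174.89688212    2.73352393  -22.17630219] [-32.89419878  21.85598648  85.88771818   4.64548603  75.93643529
  78.12967979]
```

Call:
{"fn": "arm_command", "kwargs": {"motion": [{"dx":0,"dy":0,"dz":0,"twist":-6.2,"fingers":36},{"dx":-14.7,"dy":-41,"dz":4.4,"twist":0,"fingers":36},{"dx":-14.7,"dy":-41,"dz":4.4,"twist":0,"fingers":36},{"dx":-14.7,"dy":-41,"dz":4.4,"twist":0,"fingers":36},{"dx":-14.7,"dy":-41,"dz":4.4,"twist":0,"fingers":36},{"dx":-14.7,"dy":-41,"dz":4.4,"twist":0,"fingers":36},{"dx":-14.7,"dy":-41,"dz":4.4,"twist":0,"fingers":36},{"dx":-14.7,"dy":-41,"dz":4.4,"twist":0,"fingers":36},{"dx":-14.7,"dy":-41,"dz":4.4,"twist":0,"fingers":36},{"dx":-14.7,"dy":-41,"dz":4.4,"twist":0,"fingers":36},{"dx":1,"dy":3,"dz":30,"twist":0,"fingers":36},{"dx":2,"dy":5,"dz":50,"twist":0,"fingers":36},{"dx":0,"dy":0,"dz":0,"twist":0,"fingers":36},{"dx":0,"dy":0,"dz":0,"twist":0,"fingers":36}]}}

```text
clock: 24.58
ee_pos: [0.5176, 0.1598, 0.1354]
orientation: [-174.6, 2.2, -16.0]
contact_force: [0.2, 1.1, 0.8]
width: 0.413
gripper_force: 0.0
```

```bash
python3 - <<'E'
from h import *
togo([.5175,.1604,.056],[.2756,.9613,0]); s=bot.read_state(); print(s["clock"],s["ee_pos"],s["orientation"],s["joint_positions"])
E
```

```text
shift first [ 2.7  6.9 79.1] then twist -0.0
twist first, then shift [ 2.7  6.9 79.1] R2 [[0.961, -0.278, -0.01], [-0.275, -0.956, 0.101], [-0.038, -0.095, -0.995]]
24.575 [0.51760043 0.15976885 0.13544216] [-174.56601714    2.16356951  -16.00854541] [  5.68037344  21.05402392 100.4056333    6.8467863   58.71826742
 108.22425439]
```

Call:
{"fn": "arm_command", "kwargs": {"motion": [{"dx":1,"dy":3,"dz":30,"twist":0,"fingers":36},{"dx":1,"dy":2,"dz":25,"twist":0,"fingers":36},{"dx":0.7,"dy":1.5,"dz":15,"twist":0,"fingers":36},{"dx":0,"dy":0.4,"dz":6,"twist":0,"fingers":36},{"dx":0,"dy":0,"dz":0,"twist":0,"fingers":36},{"dx":0,"dy":0,"dz":0,"twist":0,"fingers":36}], "grip_force": 12}}

```text
clock: 25.32
ee_pos: [0.5172, 0.1602, 0.0584]
orientation: [-174.6, 2.2, -15.9]
contact_force: [-0.1, 0.8, -1.2]
width: 0.405
gripper_force: 0.0
```

```bash
python3 - <<'E'
from h import *
togo([.5175,.1604,.0555],[.2756,.9613,0]); s=bot.read_state(); print(s["clock"],s["ee_pos"],s["contact_force"])
E
```

```text
shift first [0.3 0.  2.9] then twist 0.1
twist first, then shift [0.3 0.  2.9] R2 [[0.961, -0.278, -0.01], [-0.275, -0.956, 0.101], [-0.038, -0.095, -0.995]]
25.325 [0.51724508 0.1602341  0.05835291] [-0.09875056  0.84803592 -1.19553068]
```

Call:
{"fn": "arm_command", "kwargs": {"motion": [{"dx":0,"dy":0,"dz":2.5,"twist":0,"fingers":36},{"dx":0,"dy":0,"dz":0,"twist":0,"fingers":28},{"dx":0,"dy":0,"dz":0,"twist":0,"fingers":15},{"dx":0,"dy":0,"dz":0,"twist":0,"fingers":15},{"dx":0,"dy":0,"dz":0,"twist":0,"fingers":15},{"dx":0,"dy":0,"dz":0,"twist":0,"fingers":15}], "grip_force": 14}}

```text
clock: 26.08
ee_pos: [0.5169, 0.1619, 0.0554]
orientation: [-174.5, 2.2, -15.9]
contact_force: [0.5, 5.6, 1.0]
width: 0.277
gripper_force: 14.0
```

Call:
{"fn": "arm_command", "kwargs": {"motion": [{"dx":-0.4,"dy":-1,"dz":-10,"twist":0,"fingers":15},{"dx":-1,"dy":-2,"dz":-25,"twist":0,"fingers":15},{"dx":-1.5,"dy":-4,"dz":-40,"twist":0,"fingers":15},{"dx":-1.5,"dy":-4,"dz":-45,"twist":0,"fingers":15},{"dx":-1.5,"dy":-4,"dz":-40,"twist":0,"fingers":15},{"dx":11.4,"dy":40.4,"dz":-4.2,"twist":0,"fingers":15},{"dx":11.4,"dy":40.4,"dz":-4.2,"twist":0,"fingers":15},{"dx":11.4,"dy":40.4,"dz":-4.2,"twist":0,"fingers":15},{"dx":11.4,"dy":40.4,"dz":-4.2,"twist":0,"fingers":15},{"dx":11.4,"dy":40.4,"dz":-4.2,"twist":0,"fingers":15},{"dx":11.4,"dy":40.4,"dz":-4.2,"twist":0,"fingers":15},{"dx":11.4,"dy":40.4,"dz":-4.2,"twist":0,"fingers":15},{"dx":11.4,"dy":40.4,"dz":-4.2,"twist":0,"fingers":15},{"dx":11.4,"dy":40.4,"dz":-4.2,"twist":0,"fingers":15},{"dx":0,"dy":0,"dz":0,"twist":0,"fingers":15}]}}

```text
clock: 27.95
ee_pos: [0.5153, -0.2226, 0.2152]
orientation: [-174.7, 2.2, -16.1]
contact_force: [-0.6, 0.4, -2.0]
width: 0.269
gripper_force: 13.7
```

Call:
{"fn": "arm_command", "kwargs": {"motion": [{"dx":0,"dy":0,"dz":0,"twist":10,"fingers":15},{"dx":0,"dy":0,"dz":0,"twist":10,"fingers":15},{"dx":0,"dy":0,"dz":0,"twist":10,"fingers":15},{"dx":0,"dy":0,"dz":0,"twist":10,"fingers":15},{"dx":0,"dy":0,"dz":0,"twist":10,"fingers":15},{"dx":0,"dy":0,"dz":0,"twist":10,"fingers":15},{"dx":0,"dy":0,"dz":0,"twist":6.2,"fingers":15},{"dx":0,"dy":0,"dz":0,"twist":0,"fingers":15},{"dx":0,"dy":0,"dz":0,"twist":0,"fingers":15}]}}

```text
clock: 29.08
ee_pos: [0.5152, -0.2189, 0.2153]
orientation: [-179.9, 5.9, -82.1]
contact_force: [0.3, 0.0, -0.6]
width: 0.265
gripper_force: 13.7
```

```bash
python3 - <<'E'
from h import *
togo(case(-32,0,90),EX); s=bot.read_state(); print(s["clock"],s["ee_pos"],s["orientation"],s["width"]*87.8)
E
```

```text
shift first [ 1.190e+01 -1.000e-01  1.247e+02] then twist 0.0
twist first, then shift [ 1.190e+01 -1.000e-01  1.247e+02] R2 [[0.137, -0.991, -0.012], [-0.985, -0.137, 0.101], [-0.102, -0.002, -0.995]]
29.075 [ 0.51522063 -0.21888797  0.21527457] [-179.86874856    5.85546059  -82.05039951] 23.295687688403927
```

Call:
{"fn": "arm_command", "kwargs": {"motion": [{"dx":2.5,"dy":0,"dz":25,"twist":0,"fingers":15},{"dx":3,"dy":0,"dz":35,"twist":0,"fingers":15},{"dx":3,"dy":0,"dz":35,"twist":0,"fingers":15},{"dx":3.4,"dy":0,"dz":30,"twist":0,"fingers":15},{"dx":2,"dy":0,"dz":20,"twist":0,"fingers":15},{"dx":1,"dy":0,"dz":10,"twist":0,"fingers":15},{"dx":0,"dy":0,"dz":0,"twist":0,"fingers":15},{"dx":0,"dy":0,"dz":0,"twist":0,"fingers":15}]}}

```text
clock: 30.08
ee_pos: [0.5162, -0.2188, 0.0604]
orientation: [-179.8, 5.8, -82.2]
contact_force: [0.5, -0.0, -1.1]
width: 0.273
gripper_force: 13.7
```

```bash
python3 - <<'E'
from lens import *
a,_=snap("scene","s5"); cv2.imwrite("pics/c5.png",cv2.resize(a[70:200,110:280,::-1],(785,600),interpolation=2))
togo(case(-32,0,14),EX); s=bot.read_state(); print(s["clock"],s["ee_pos"],s["contact_force"])
E
```

```text
shift first [ 3.7  0.8 46.3] then twist -0.1
twist first, then shift [ 3.7  0.8 46.3] R2 [[0.137, -0.991, -0.01], [-0.985, -0.137, 0.1], [-0.101, -0.004, -0.995]]
30.125 [ 0.51630524 -0.21890329  0.06047109] [-0.00614771 -0.2348846  -1.77012796]
```

View pics/c5.png

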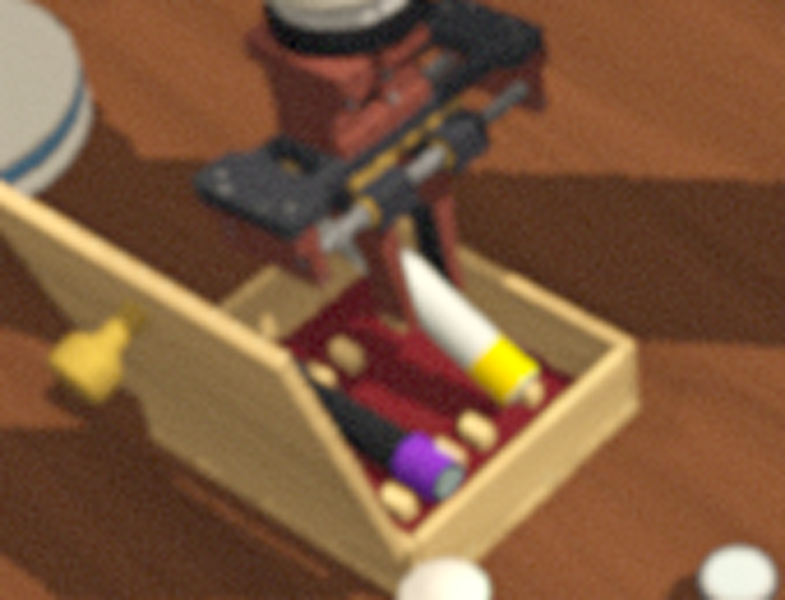

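The black torch lies in the rear groove with its lens at (430,465) facing the strip end. The silver lens at (512,372) is heading between the front blocks. I'll lower it slowly.

Call:
{"fn": "arm_command", "kwargs": {"motion": [{"dx":1,"dy":0.4,"dz":10,"twist":0,"fingers":15},{"dx":0.5,"dy":0.4,"dz":6,"twist":0,"fingers":15},{"dx":0.4,"dy":0,"dz":4,"twist":0,"fingers":15},{"dx":0.4,"dy":0,"dz":4,"twist":0,"fingers":15},{"dx":0.4,"dy":0,"dz":4,"twist":0,"fingers":15},{"dx":0.4,"dy":0,"dz":4,"twist":0,"fingers":15},{"dx":0,"dy":0,"dz":0,"twist":0,"fingers":15}]}}

```text
clock: 31.0
ee_pos: [0.5147, -0.2182, 0.0271]
orientation: [-179.9, 5.9, -82.2]
contact_force: [0.5, -0.3, -0.7]
width: 0.269
gripper_force: 14.0
```

```bash
sed -i '$a Y=((22,150,120),(33,255,255))' lens.py; python3 - <<'E'
from lens import *
blob("scene",Y); togo(case(-32,0,13),EX); s=bot.read_state(); print(s["clock"],s["ee_pos"],s["contact_force"],s["ft_torque"])
E
```

```text
scene 599 case pcts 3/50/97 [[-776.4, -180.9, 14.3], [-704.6, -115.4, 17.8], [-655.6, -67.3, 21.1]] px 316.0 10.0
shift first [ 1.4 -0.8 14.1] then twist -0.1
twist first, then shift [ 1.4 -0.8 14.1] R2 [[0.137, -0.991, -0.012], [-0.985, -0.137, 0.102], [-0.102, -0.002, -0.995]]
31.05 [ 0.51473947 -0.21817405  0.02716929] [-0.36101461 -0.91391817 -0.28621956] [ 0.01480235  0.00045154 -0.03086514]
```

Call:
{"fn": "arm_command", "kwargs": {"motion": [{"dx":0.3,"dy":-0.4,"dz":4,"twist":0,"fingers":15},{"dx":0.3,"dy":-0.4,"dz":4,"twist":0,"fingers":15},{"dx":0.3,"dy":0,"dz":3,"twist":0,"fingers":15},{"dx":0.3,"dy":0,"dz":2.5,"twist":0,"fingers":15},{"dx":0,"dy":0,"dz":0,"twist":0,"fingers":15},{"dx":0,"dy":0,"dz":0,"twist":0,"fingers":15}]}}

```text
clock: 31.8
ee_pos: [0.5155, -0.2179, 0.0138]
orientation: [-179.9, 5.9, -82.2]
contact_force: [0.9, -0.9, -1.0]
width: 0.265
gripper_force: 14.0
```

```bash
sed -i 's/m=cv2.inRange(h,\*hs)/m=cv2.inRange(h,*hs); m[:60]=0; m[230:]=0; m[:,280:]=0; m[:,:160]=0/' lens.py; python3 - <<'E'
from lens import *
blob("scene",Y); blob("scene",V); togo(case(-32,0,13),EX); s=bot.read_state(); print(s["clock"],s["ee_pos"],s["contact_force"],s["ft_torque"])
E
```

```text
scene 82 case pcts 3/50/97 [[-51.9, 36.9, 8.0], [-26.4, 57.4, 25.9], [-18.3, 67.5, 29.8]] px 219.0 156.0
scene 121 case pcts 3/50/97 [[18.0, 33.3, 14.9], [32.9, 49.5, 26.0], [39.8, 64.7, 29.5]] px 200.0 170.0
shift first [ 0.2 -0.   0.8] then twist -0.1
twist first, then shift [ 0.2 -0.   0.8] R2 [[0.137, -0.991, -0.012], [-0.985, -0.137, 0.101], [-0.102, -0.002, -0.995]]
31.9 [ 0.51545814 -0.21791535  0.01380988] [-0.48156755 -0.94229138 -0.45466831] [0.04499185 0.12374628 0.02160784]
```

Call:
{"fn": "arm_command", "kwargs": {"motion": [{"dx":0,"dy":0,"dz":1.2,"twist":0,"fingers":15},{"dx":0,"dy":0,"dz":0,"twist":0,"fingers":15},{"dx":0,"dy":0,"dz":0,"twist":0,"fingers":15}], "grip_force": 5}}

```text
clock: 32.28
ee_pos: [0.5156, -0.218, 0.0127]
orientation: [-179.9, 5.8, -82.2]
contact_force: [-0.5, -0.1, 0.2]
width: 0.268
gripper_force: 5.0
```

```bash
python3 - <<'E'
from lens import *
blob("scene",Y); s=bot.read_state(); print(s["clock"],s["ee_pos"],s["contact_force"],s["ft_torque"])
E
```

```text
scene 79 case pcts 3/50/97 [[-47.1, 44.8, 15.1], [-25.4, 56.7, 25.9], [-18.6, 68.6, 29.8]] px 219.0 156.0
32.325 [ 0.51557841 -0.21794451  0.01266298] [-1.50936826  0.54538681  1.0811985 ] [0.0092483  0.13710438 0.02609382]
```

Call:
{"fn": "arm_command", "kwargs": {"motion": [{"dx":0,"dy":0,"dz":0,"twist":0,"fingers":24},{"dx":0,"dy":0,"dz":0,"twist":0,"fingers":26},{"dx":0,"dy":0,"dz":0,"twist":0,"fingers":28},{"dx":0,"dy":0,"dz":0,"twist":0,"fingers":32},{"dx":0,"dy":0,"dz":0,"twist":0,"fingers":38},{"dx":0,"dy":0,"dz":0,"twist":0,"fingers":38},{"dx":0,"dy":0,"dz":-10,"twist":0,"fingers":38},{"dx":0,"dy":0,"dz":-20,"twist":0,"fingers":38},{"dx":0,"dy":0,"dz":-45,"twist":0,"fingers":38},{"dx":0,"dy":0,"dz":-50,"twist":0,"fingers":20},{"dx":0,"dy":0,"dz":-55,"twist":0,"fingers":0},{"dx":0,"dy":0,"dz":-55,"twist":0,"fingers":0},{"dx":0,"dy":0,"dz":-20,"twist":0,"fingers":0},{"dx":30,"dy":0,"dz":0,"twist":0,"fingers":0},{"dx":30,"dy":0,"dz":0,"twist":0,"fingers":0},{"dx":0,"dy":0,"dz":0,"twist":0,"fingers":0}]}}

```text
clock: 34.33
ee_pos: [0.5261, -0.3055, 0.2583]
orientation: [-180.0, 5.9, -82.3]
contact_force: [-0.2, 0.3, -0.3]
width: 0.005
gripper_force: 0.0
```

```bash
python3 - <<'E'
from lens import *
a,_=snap("scene","s6"); b,_=snap("top","t6")
cv2.imwrite("pics/c6.png",np.hstack([cv2.resize(a[60:210,110:260,::-1],(400,400),interpolation=2),cv2.resize(b[100:260,310:470,::-1],(400,400),interpolation=2)]))
blob("scene",Y); blob("scene",V)
togo(case(165,-50,265),EX); s=bot.read_state(); print(s["clock"],s["ee_pos"],s["orientation"],s["width"])
E
```

```text
scene 80 case pcts 3/50/97 [[-48.8, 43.4, 12.4], [-25.6, 56.8, 25.7], [-18.3, 67.3, 29.7]] px 219.0 156.0
scene 120 case pcts 3/50/97 [[17.6, 33.1, 13.4], [32.8, 49.9, 26.1], [40.3, 64.5, 29.5]] px 200.0 170.0
shift first [ -35.8 -198.    -1.7] then twist -0.1
twist first, then shift [ -35.4 -198.    -1.7] R2 [[0.137, -0.991, -0.013], [-0.985, -0.137, 0.103], [-0.103, -0.001, -0.995]]
34.525 [ 0.52617423 -0.30239163  0.25940465] [-179.93497105    5.93070934  -82.20424746] 0.004225666884073354
```

View pics/c6.png

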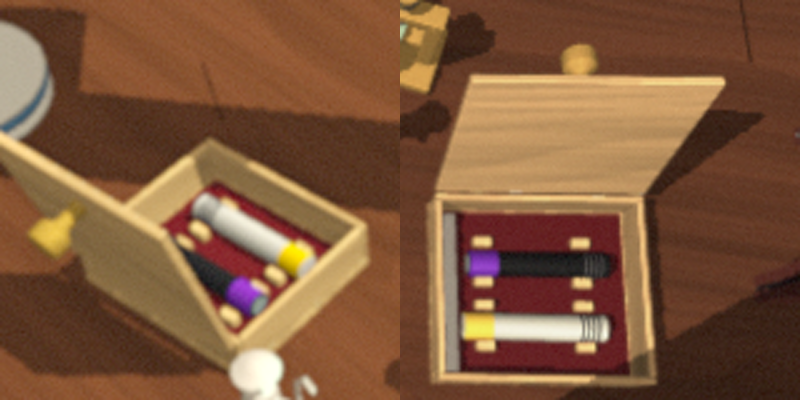

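The picture shows both torches flat in their grooves, with violet at right-panel (483,264) and yellow at (478,325), both at the white-strip end. Next I'll move behind the lid with the fingers shut.

Call:
{"fn": "arm_command", "kwargs": {"motion": [{"dx":-9,"dy":-40,"dz":0,"twist":0,"fingers":0},{"dx":-9,"dy":-40,"dz":0,"twist":0,"fingers":0},{"dx":-9,"dy":-40,"dz":0,"twist":0,"fingers":0},{"dx":-9,"dy":-40,"dz":0,"twist":0,"fingers":0},{"dx":0,"dy":-38,"dz":0,"twist":0,"fingers":0},{"dx":0,"dy":0,"dz":0,"twist":0,"fingers":0},{"dx":2.5,"dy":0,"dz":25,"twist":0,"fingers":0},{"dx":3,"dy":0,"dz":30,"twist":0,"fingers":0},{"dx":4,"dy":0,"dz":40,"twist":0,"fingers":0},{"dx":0,"dy":0,"dz":0,"twist":0,"fingers":0},{"dx":0,"dy":0,"dz":0,"twist":0,"fingers":0}]}}

```text
clock: 35.9
ee_pos: [0.7183, -0.2406, 0.1704]
orientation: [-179.8, 5.8, -82.2]
contact_force: [0.4, -1.0, 1.1]
width: 0.005
gripper_force: 0.0
```

```bash
cat > where.py <<'E'
from h import *
s=bot.read_state(); p=np.array(s["ee_pos"])-C0; p0,R=tool()
print(s["clock"],"case xyz",(np.array([p@EX,p@EY,p[2]])*1000).round(1),s["orientation"],"f",s["contact_force"].round(1))
E
python3 - <<'E'
import where
from where import *
togo(case(165,-50,165),EX)
# finger corner path -> tcp case x,z (half thickness 13.5)
for t in (105,100,95,90,85,80,75,70,60,50,40,30,20,10,5,0):
    a=np.radians(t); print(t,(np.array([85-125*np.cos(a)+8*np.sin(a)+13.5,48.5+125*np.sin(a)+8*np.cos(a)])).round(1),end=" ")
E
```

```text
35.9 case xyz [165.7 -50.3 170.4] [-179.81585681    5.80359265  -82.1987122 ] f [ 0.4 -1.   1.1]
shift first [0.3 0.7 5.4] then twist -0.1
twist first, then shift [0.3 0.7 5.4] R2 [[0.137, -0.991, -0.011], [-0.985, -0.137, 0.101], [-0.101, -0.003, -0.995]]
105 [138.6 167.2] 100 [128.1 170.2] 95 [117.4 172.3] 90 [106.5 173.5] 85 [ 95.6 173.7] 80 [ 84.7 173. ] 75 [ 73.9 171.3] 70 [ 63.3 168.7] 60 [ 42.9 160.8] 50 [ 24.3 149.4] 40 [  7.9 135. ] 30 [ -5.8 117.9] 20 [-16.2  98.8] 10 [-23.2  78.1] 5 [-25.3  67.4] 0 [-26.5  56.5]
```

Call:
{"fn": "arm_command", "kwargs": {"motion": [{"dx":0,"dy":8,"dz":0,"twist":0,"fingers":0},{"dx":0,"dy":8,"dz":0,"twist":0,"fingers":0},{"dx":0,"dy":8,"dz":0,"twist":0,"fingers":0},{"dx":0,"dy":8,"dz":0,"twist":0,"fingers":0},{"dx":0,"dy":8,"dz":0,"twist":0,"fingers":0},{"dx":0,"dy":8,"dz":0,"twist":0,"fingers":0},{"dx":0,"dy":8,"dz":0,"twist":0,"fingers":0},{"dx":0,"dy":8,"dz":0,"twist":0,"fingers":0},{"dx":0,"dy":8,"dz":0,"twist":0,"fingers":0},{"dx":0,"dy":0,"dz":0,"twist":0,"fingers":0}]}}

```text
clock: 37.15
ee_pos: [0.6458, -0.2502, 0.1684]
orientation: [-179.9, 5.9, -82.2]
contact_force: [-0.4, 0.3, -0.6]
width: 0.009
gripper_force: 0.0
```

```bash
python3 where.py
```

```text
37.15 case xyz [ 92.6 -49.8 168.4] [-179.94142303    5.8730791   -82.22780021] f [-0.4  0.3 -0.6]
```

```bash
cat > lid.py <<'E'
from h import *
def lid():
    for n in("scene","top"):
        im,D=bot.read_camera(n); K,k1,R,t=cam(n); v,u=np.mgrid[0:384,0:512]
        s=cv2.undistortPoints(np.stack([u,v],-1).reshape(-1,1,2).astype(float),K,np.array([k1,0,0,0.])).reshape(-1,2)
        P=((np.c_[s,np.ones(len(s))]*D.reshape(-1,1)-t)@R-C0)[D.ravel()>0]
        q=np.c_[P@EX,P@EY,P[:,2]]*1000
        q=q[(q[:,1]>25)&(q[:,1]<88)&(q[:,2]>48)&(q[:,2]<235)&(q[:,0]>-100)&(q[:,0]<160)]
        a=np.degrees(np.arctan2(q[:,2]-48.5,85-q[:,0])); r=np.hypot(q[:,2]-48.5,85-q[:,0]); k=(r>60)&(r<175)
        if k.sum()>20: print(n,k.sum(),"lid angle pcts",np.percentile(a[k],[10,50,90]).round(1))
lid()
E
python3 lid.py
```

```text
scene 954 lid angle pcts [87.3 88.7 92.3]
top 85 lid angle pcts [ 0.  85.4 85.8]
```

Call:
{"fn": "arm_command", "kwargs": {"motion": [{"dx":0,"dy":10,"dz":0,"twist":0,"fingers":0},{"dx":0.2,"dy":10,"dz":1.5,"twist":0,"fingers":0},{"dx":0.2,"dy":10,"dz":2.5,"twist":0,"fingers":0},{"dx":0.3,"dy":10,"dz":3.5,"twist":0,"fingers":0},{"dx":0.4,"dy":9.5,"dz":4.5,"twist":0,"fingers":0},{"dx":0.5,"dy":9.5,"dz":5.5,"twist":0,"fingers":0},{"dx":0.6,"dy":9,"dz":6,"twist":0,"fingers":0},{"dx":0.7,"dy":8.5,"dz":7,"twist":0,"fingers":0},{"dx":0.7,"dy":8,"dz":7,"twist":0,"fingers":0},{"dx":0.8,"dy":7.5,"dz":8,"twist":0,"fingers":0},{"dx":0.8,"dy":6.5,"dz":8.5,"twist":0,"fingers":0},{"dx":0.9,"dy":5.5,"dz":9,"twist":0,"fingers":0},{"dx":0.9,"dy":5,"dz":9,"twist":0,"fingers":0},{"dx":0,"dy":0,"dz":0,"twist":0,"fingers":0}]}}

```text
clock: 39.0
ee_pos: [0.5378, -0.264, 0.0951]
orientation: [-180.0, 5.9, -82.2]
contact_force: [0.3, -0.6, -0.0]
width: 0.006
gripper_force: 0.0
```

```bash
python3 where.py; python3 lid.py
```

```text
39.0 case xyz [-16.3 -48.7  95.1] [-179.98275978    5.93436327  -82.21985888] f [ 0.3 -0.6 -0. ]
scene 1124 lid angle pcts [20.5 21.7 24. ]
top 1466 lid angle pcts [20.9 22.3 25. ]
```

Call:
{"fn": "arm_command", "kwargs": {"motion": [{"dx":0.5,"dy":2,"dz":5,"twist":0,"fingers":0},{"dx":0.5,"dy":2,"dz":5,"twist":0,"fingers":0},{"dx":0.5,"dy":1.5,"dz":5,"twist":0,"fingers":0},{"dx":0.5,"dy":1.5,"dz":5,"twist":0,"fingers":0},{"dx":0.4,"dy":1,"dz":4,"twist":0,"fingers":0},{"dx":0.4,"dy":1,"dz":4,"twist":0,"fingers":0},{"dx":0.3,"dy":0.5,"dz":3,"twist":0,"fingers":0},{"dx":0.3,"dy":0,"dz":3,"twist":0,"fingers":0},{"dx":0.2,"dy":0,"dz":2,"twist":0,"fingers":0},{"dx":0,"dy":0,"dz":0,"twist":0,"fingers":0}]}}

```text
clock: 40.35
ee_pos: [0.5295, -0.2656, 0.0597]
orientation: [-179.9, 5.9, -82.2]
contact_force: [-1.2, 0.2, -0.2]
width: 0.008
gripper_force: 0.0
```

```bash
python3 where.py; python3 lid.py
```

```text
40.35 case xyz [-24.7 -49.1  59.7] [-179.88559009    5.85751749  -82.20113384] f [-1.2  0.2 -0.2]
scene 907 lid angle pcts [2.7 3.9 5.8]
top 1412 lid angle pcts [3.5 4.9 7.3]
```

Call:
{"fn": "arm_command", "kwargs": {"motion": [{"dx":0,"dy":0,"dz":1,"twist":0,"fingers":0},{"dx":0,"dy":0,"dz":1,"twist":0,"fingers":0},{"dx":0,"dy":0,"dz":1,"twist":0,"fingers":0},{"dx":0,"dy":0,"dz":0,"twist":0,"fingers":0}]}}

```text
clock: 40.95
ee_pos: [0.5297, -0.2657, 0.0576]
orientation: [-179.8, 5.8, -82.2]
contact_force: [-0.8, -0.5, 5.7]
width: 0.006
gripper_force: 2.7
```

Call:
{"fn": "arm_command", "kwargs": {"motion": [{"dx":0,"dy":0,"dz":0.7,"twist":0,"fingers":0},{"dx":0,"dy":0,"dz":0.7,"twist":0,"fingers":0},{"dx":0,"dy":0,"dz":0,"twist":0,"fingers":0}]}}

```text
clock: 41.32
ee_pos: [0.5298, -0.2657, 0.0573]
orientation: [-179.8, 5.8, -82.2]
contact_force: [-4.0, 0.6, 14.8]
width: 0.003
gripper_force: 7.2
```

Force is up to 15 N and z has stalled, so the lid is shut. I'll retreat and check.

Call:
{"fn": "arm_command", "kwargs": {"motion": [{"dx":0,"dy":0,"dz":-2,"twist":0,"fingers":0},{"dx":0,"dy":0,"dz":-10,"twist":0,"fingers":0},{"dx":0,"dy":0,"dz":-40,"twist":0,"fingers":0},{"dx":0,"dy":0,"dz":-50,"twist":0,"fingers":0},{"dx":0,"dy":0,"dz":-50,"twist":0,"fingers":0},{"dx":40,"dy":0,"dz":0,"twist":0,"fingers":0},{"dx":40,"dy":0,"dz":0,"twist":0,"fingers":0},{"dx":0,"dy":0,"dz":0,"twist":0,"fingers":0},{"dx":0,"dy":0,"dz":0,"twist":0,"fingers":0}]}}

```text
clock: 42.45
ee_pos: [0.5418, -0.3587, 0.1984]
orientation: [-179.9, 5.9, -82.2]
contact_force: [-0.2, -0.5, -0.0]
width: 0.007
gripper_force: 0.0
```

```bash
python3 - <<'E'
from h import *
a,D0=snap("scene","s7"); b,D=snap("top","t7")
cv2.imwrite("pics/c7.png",np.hstack([cv2.resize(a[:,:,::-1],(400,300)),cv2.resize(b[:,:,::-1],(400,300))]))
K,k1,R,t=cam("top"); 
v,u=np.mgrid[0:384,0:512]
s=cv2.undistortPoints(np.stack([u,v],-1).reshape(-1,1,2).astype(float),K,np.array([k1,0,0,0.])).reshape(-1,2)
P=((np.c_[s,np.ones(len(s))]*D.reshape(-1,1)-t)@R-C0)[D.ravel()>0]; q=np.c_[P@EX,P@EY,P[:,2]]*1000
q=q[(q[:,1]>-10)&(q[:,1]<85)&(q[:,2]>40)&(q[:,2]<75)]
for lo in(-80,-50,-20,10,40,65):
    w=q[(q[:,0]>lo)&(q[:,0]<lo+15)]; print(lo,np.median(w[:,2]).round(1),len(w))
E
```

```text
-80 56.6 292
-50 56.5 254
-20 56.4 300
10 56.5 279
40 56.4 267
65 56.3 267
```

View pics/c7.png

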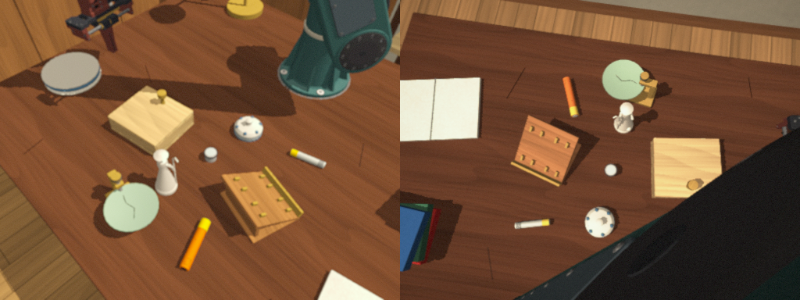

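The lid is flat at z≈56.5 across its whole depth, which is fully shut. The stand is empty, and the loupe, jar lid, figurine and clamp are where they were.

```bash
python3 -c "from plant import bot; print(bot.sign_off())"
```

```text
the job is handed in; nothing more can be done
None
```

Both torches lie flat in their own grooves with the lenses at the white-strip end, the lid is fully shut, the bystanders were not touched, and the job was handed in at about 42.5 s of the 72 s limit.

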